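# Restock the bath-house pump caddy

## Task

Put the four pump bottles back in the wooden caddy on the vanity counter, each standing fully down in the seat of its own shape and size; keep them upright and set them down rather than drop them. Leave the two screw-capped bottles where they stand.

Things in the scene. Friction and masses are not known exactly. Their poses are not given: they have to be found in the camera images.
- pump_large_round_mid (a point): Large round pump bottle, 46 mm diameter. Upright, loose; brown body 66 mm tall, with its white pump 92 mm; a short spout reaches 19 mm from the axis along the point's +x. Site on the axis half-way up (46 mm above the underside), z up. Grip the body from above across the point's y, 46 to 50 mm above the underside, the pump standing between the fingers.
- pump_small_round_mid (a point): Small round pump bottle, 32 mm diameter. Upright, loose; brown body 56 mm tall, with its white pump 82 mm; a short spout reaches 19 mm from the axis along the point's +x. Site on the axis half-way up (41 mm above the underside), z up. Grip the body from above across the point's y, 41 to 50 mm above the underside, the pump standing between the fingers.
- pump_square_mid (a point): Square pump bottle, 40 x 40 mm, sides along the point's x and y. Upright, loose; brown body 66 mm tall, with its white pump 92 mm; a short spout reaches 19 mm from the axis along the point's +x. Site on the axis half-way up (46 mm above the underside), z up. Grip the body from above across the point's y, 46 to 50 mm above the underside, the pump standing between the fingers.
- pump_oblong_mid (a point): Oblong pump bottle, 60 mm (along the point's x) by 32 mm (along y). Upright, loose; brown body 66 mm tall, with its white pump 92 mm; a short spout reaches 19 mm from the axis along the point's +x. Site on the axis half-way up (46 mm above the underside), z up. Grip the body from above across the point's y, 46 to 50 mm above the underside, the pump standing between the fingers.
- cap_round_mid (a point): Look-alike, to be left alone: the same brown body as the large round bottle (46 mm diameter, 66 mm tall) but with a plain white screw cap (28 mm diameter, 16 mm high, no pump or spout); 82 mm tall, loose. Site on its axis, half-way up (41 mm).
- cap_oblong_mid (a point): Look-alike, to be left alone: the same brown body as the oblong bottle (60 mm along x, 32 mm along y, 66 mm tall) but with a plain white screw cap (28 mm diameter, 16 mm high); 82 mm tall, loose. Site on its axis, half-way up (41 mm).
- seat_large_round: White round seat for the large round bottle, inside diameter 56 mm. Fixed, one of four seats (2 x 2, 86 mm pitch, places vary) in a wooden caddy 190 x 190 mm, rim 18 mm above the counter. Origin: centre of its underside, on the caddy floor 6 mm above the counter; its own floor is 3 mm, its rim (3 mm wall) 12 mm above the origin. z up, x and y along the caddy's sides.
- seat_small_round: White round seat for the small round bottle, inside diameter 42 mm. Fixed, one of four seats (2 x 2, 86 mm pitch, places vary) in a wooden caddy 190 x 190 mm, rim 18 mm above the counter. Origin: centre of its underside, on the caddy floor 6 mm above the counter; its own floor is 3 mm, its rim (3 mm wall) 12 mm above the origin. z up, x and y along the caddy's sides.
- seat_square: White square seat for the square bottle, 50 x 50 mm inside. Fixed, one of four seats (2 x 2, 86 mm pitch, places vary) in a wooden caddy 190 x 190 mm, rim 18 mm above the counter. Origin: centre of its underside, on the caddy floor 6 mm above the counter; its own floor is 3 mm, its rim (3 mm wall) 12 mm above the origin. z up, x and y along the caddy's sides.
- seat_oblong: White oblong seat for the oblong bottle, 70 mm (along its x) by 42 mm (along its y) inside. Fixed, one of four seats (2 x 2, 86 mm pitch, places vary) in a wooden caddy 190 x 190 mm, rim 18 mm above the counter. Origin: centre of its underside, on the caddy floor 6 mm above the counter; its own floor is 3 mm, its rim (3 mm wall) 12 mm above the origin. z up, x and y along the caddy's sides.
Mind the look-alikes: they are no part of the job. Leave any green look-alike of the part that bears pump_oblong_mid alone.

How it is judged (in metres and radians):
At the end, for the whole second after the job is handed in: Each pump bottle stands upright (within 0.08 rad) in its own seat, its axis within 12 mm of the seat's centre and its underside within 4 mm of the seat floor, released and at rest; both screw-capped bottles are upright and within 20 mm of where they started (horizontal distance between pump_large_round_mid and seat_large_round below 0.012 m and z of pump_large_round_mid in the frame of seat_large_round below 0.053 m and angle between each of pump_large_round_mid, pump_small_round_mid, pump_square_mid, pump_oblong_mid's own z axis and vertical below 0.08 rad and linear speed of each of pump_large_round, pump_small_round, pump_square, pump_oblong below 0.02 m/s and angular speed of each of pump_large_round, pump_small_round, pump_square, pump_oblong below 0.2 rad/s and contact force between each of pump_large_round, pump_small_round, pump_square, pump_oblong and the fingers below 0.05 N and horizontal distance between pump_small_round_mid and seat_small_round below 0.012 m and z of pump_small_round_mid in the frame of seat_small_round below 0.048 m and horizontal distance between pump_square_mid and seat_square below 0.012 m and z of pump_square_mid in the frame of seat_square below 0.053 m and horizontal distance between pump_oblong_mid and seat_oblong below 0.012 m and z of pump_oblong_mid in the frame of seat_oblong below 0.053 m and distance of each of cap_round_mid, cap_oblong_mid from where it was at the start of the episode below 0.02 m and angle between each of cap_round_mid, cap_oblong_mid's own z axis and vertical below 0.1 rad); the robot touches nothing.
It fails at once if a pump bottle is tipped over (more than 0.6 rad) (angle between any of pump_large_round_mid, pump_small_round_mid, pump_square_mid, pump_oblong_mid's own z axis and vertical above 0.6 rad).
It fails at once if a pump bottle is dropped or thrown (faster than 0.6 m/s out of the fingers) ((contact force between pump_large_round and the fingers below 0.05 N and linear speed of pump_large_round above 0.6 m/s) or (contact force between pump_small_round and the fingers below 0.05 N and linear speed of pump_small_round above 0.6 m/s) or (contact force between pump_square and the fingers below 0.05 N and linear speed of pump_square above 0.6 m/s) or (contact force between pump_oblong and the fingers below 0.05 N and linear speed of pump_oblong above 0.6 m/s)).
It fails at once if a screw-capped bottle is moved more than 25 mm (distance of any of cap_round_mid, cap_oblong_mid from where it was at the start of the episode above 0.025 m).
It also fails if it takes over 120 s, if anything falls off the work surface, if the arm or the gripper's body presses on something with over 40 N, if the wrist force passes 120 N, or if a joint passes its speed limit or range.

## Robot

A 6-joint arm with a two-finger parallel gripper is mounted at the origin on the work surface. World frame = base frame: x ahead of the robot, y to its left, z up, the work surface at z = 0. Lengths are in m, angles in degrees, forces in N, time in s.
With the tool pointing down it reaches from about 0.375 to 0.9 m from the base axis. Payload 3.1 kg.
Tool frame: the origin (TCP) lies at the very end of the fingers, on their centre line; the grasp point (between the pads) lies 19 mm behind it; z points along the fingers, y is the direction in which the jaws open and shut (so a half turn about z gives the same grasp; the last joint's range is limited). The gripper opens to 87 mm and grips with 3 to 60 N. Pads are 19 mm wide; open, the fingers measure 117 mm over their backs; the gripper's body (75 mm by 190 mm) begins 51 mm behind the grasp point.
Start: joints at [-79.498, 30.224, 82.088, -0, 67.689, -10.227], TCP at [0.221, -0.585, 0.223] pointing down, gripper open.
Joint ranges: [-176.69, 176.69], [-43.24, 126.21], [12.49, 139.97], [-82, 262], [0, 151.66], [-163.58, 163.58]. Speed limits (degrees/s): [159.86, 159.86, 180, 180, 180, 180].

## Interface

Orientations are given as a 3x3 rotation matrix whose columns are the frame's x, y, z axes.
In Python, from rig import bot gives the robot as it stands. The module is installed in compiled form; this text tells all that it offers.
- The arm moves only by the tool play_rows, never from a script. Its argument "targets" is a list of rows, each a list of 7 numbers: the closure, from 0 (fully open) to 1 (shut), then the shift along the world's x, y, z in m, then the turn, a rotation vector about the world's x, y, z in rad. A call has 1 to 12 rows; each row shifts and turns the commanded pose from where the row before left it; what a row does not reach is not made up. A row lasts 1/8 s, in which the tool goes at most 62.5 mm and 10.7 degrees, less where a joint would pass 70% of its speed; a pose out of reach is approached as far as the arm can. A call with a gripper value outside its range is refused whole. The fingers move at their own pace and stop on an object; the grip force is fixed at half the most. Time passes only in rows, so rows that do not move let the fingers close. It gives the time, the measured TCP pose, the force and the opening at its end, in the units of the state.
- bot.read_state(): the state, without advancing time (a new reading comes with each control period).
- bot.capture(name): name is "side" or "top" or "wrist"; returns the picture (384x512x3 uint8, blue, green, red); there is no depth.
- bot.get_calibration(name): a dict with "fx", "fy", "cx", "cy" (pixels), "R" (3x3) and "t" (3): a world point X has camera coordinates R X + t. Camera axes: x right, y down, z forward; pixel columns grow to the right and rows downward; lengths in m; the calibration is good to about 2 mm. A picture is of the moment at which its call begins: read the wrist's pose just before it. get_calibration takes no time and is no camera call; for the wrist camera it gives the pose at the moment of the call.
- bot.hand_in(): hands the job in, once; it reports no verdict.
The state is a dict: "time_s": time; "joint_positions": joint angles; "qvel": joint speeds; "tau": joint torques, N m; "position": TCP position; "tcp_rot": TCP orientation; "force": force on the tool from outside, world axes, zero at the start; "moment": the same for the moment, N m; "opening": opening from 0.0 (shut) to 1.0 (fully open).
Only numpy, scipy, OpenCV 4.12 (cv2) and the standard library are available. Lean on these libraries where they do the work, as an engineer would, in place of code of your own. Each camera call takes 0.05 s, during which the arm holds its last target. There are 200 camera calls.

## Working session

There is one attempt and no reset: what is moved stays moved. The work goes in short steps, Python scripts to look and compute and a tool call to move; the robot and the scene stay as the last step left them, time stands still between calls to the robot, and variables do not carry over. Pictures are saved under pics/ and viewed, about 12 in all and at most 16, crops included, and the job is handed in when it is done.

Besides the shell and the picture viewer there is one more tool, called after "Emit:" by a JSON object that holds its "fn" and its "kwargs", one argument or row to a line. play_rows: Moves the arm, as the interface text tells. Its arguments: {"type":"object","properties":{"targets":{"type":"array","items":{"type":"array","items":{"type":"number"}}}},"required":["targets"]}

```bash
mkdir -p pics
python3 - <<'E'
from rig import bot
import cv2
s=bot.read_state();print(s['time_s'],s['position'],s['tcp_rot'],s['opening'])
for n in("top","side"):
    im=bot.capture(n);cv2.imwrite(f"pics/{n}0.png",cv2.resize(im,(800,600),interpolation=cv2.INTER_CUBIC));cv2.imwrite(f"{n}0raw.png",im)
    print(n,bot.get_calibration(n))
E
```

```text
0.0 [ 0.22109478 -0.58380051  0.22155986] [[ 9.35268703e-01  3.53938245e-01 -4.15068966e-04]
 [ 3.53938289e-01 -9.35266292e-01  2.15623515e-03]
 [ 3.74974072e-04 -2.16356805e-03 -9.99997589e-01]] 1.0013365509084364
top {'fx': 395.1384764214529, 'fy': 395.1384764214529, 'cx': 256.26249276858175, 'cy': 195.3244824176939, 'R': array([[ 0.00724189, -0.99990088, -0.01207428],
       [-0.99923831, -0.00677302, -0.03843072],
       [ 0.03834513,  0.0123434 , -0.99918832]]), 't': array([-0.0029101 ,  0.47985724,  1.20787323])}
side {'fx': 363.86471845742534, 'fy': 363.86471845742534, 'cx': 250.3159065553789, 'cy': 190.9310976655859, 'R': array([[-0.99597745, -0.08663831, -0.022863  ],
       [-0.03376434,  0.59922565, -0.79986786],
       [ 0.0829993 , -0.7958784 , -0.59974052]]), 't': array([0.49014771, 0.0448671 , 0.86344023])}
```

View pics/top0.png

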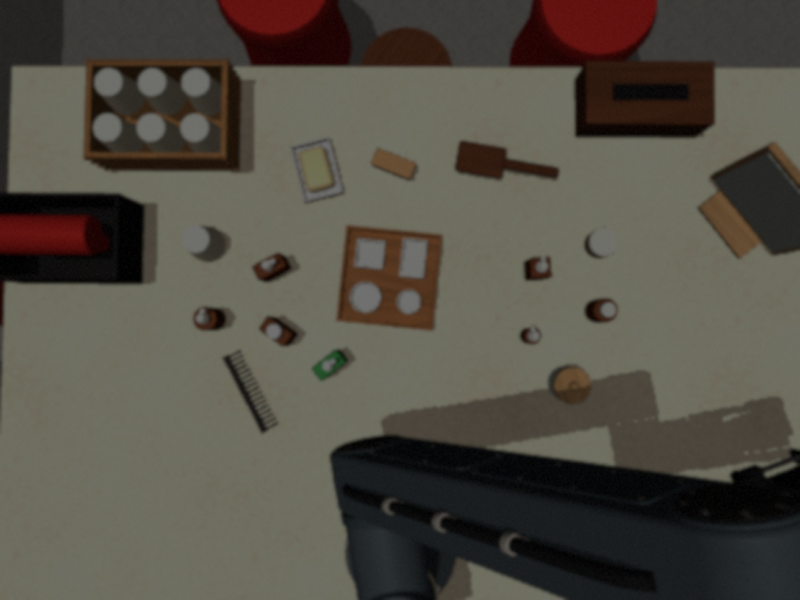

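View pics/side0.png

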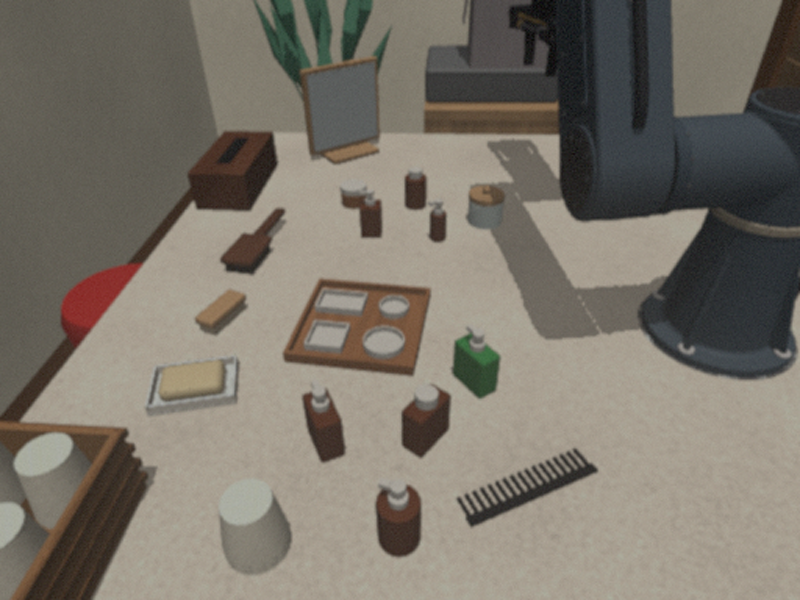

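Top view: the caddy is at about (390,278). The oblong pump is at (270,266), large round pump (208,318), square pump (538,267) and small round pump (531,335). The caps are at (277,331) and (602,310), and the green look-alike at (330,364). Next I'll work out coarse positions and the wrist camera geometry.

```bash
cat > h.py <<'E'
import numpy as np, cv2
from rig import bot
def ray(c,u,v,z):
    d=np.linalg.solve(c['R'],[(u-c['cx'])/c['fx'],(v-c['cy'])/c['fy'],1]); o=-np.linalg.solve(c['R'],c['t'])
    return o+d*(z-o[2])/d[2]
def proj(c,X):
    p=c['R']@np.array(X)+c['t']; return np.array([c['fx']*p[0]/p[2]+c['cx'],c['fy']*p[1]/p[2]+c['cy']])
E
python3 - <<'E'
from h import *
c=bot.get_calibration('top')
k=.64
for n,u,v,z in [('obl',270,266,.066),('LR',208,318,.066),('capobl',277,331,.075),('green',330,364,.07),('sq',538,267,.066),('SR',531,335,.06),('capr',602,310,.07),('s_sq',369,253,.015),('s_ob',412,257,.015),('s_LR',365,297,.015),('s_SR',408,301,.015),('cadTL',347,227,.018),('cadTR',441,235,.018),('cadBL',338,320,.018),('cadBR',433,328,.018),('jar',572,385,.05),('cup',195,240,.1),('cup2',601,243,.05)]:
    print(n,ray(c,u*k,v*k,z).round(3))
w=bot.get_calibration('wrist');s=bot.read_state()
T=s['tcp_rot'];o=-w['R'].T@w['t'];print('cam in tool',T.T@(o-s['position']),'\n',T.T@w['R'].T,w['fx'],w['cx'],w['cy'])
E
```

```text
obl [0.55  0.247 0.066]
LR [0.451 0.362 0.066]
capobl [0.428 0.23  0.075]
green [0.367 0.13  0.07 ]
sq [ 0.551 -0.258  0.066]
SR [ 0.423 -0.246  0.06 ]
capr [ 0.471 -0.376  0.07 ]
s_sq [0.582 0.063 0.015]
s_ob [ 0.575 -0.022  0.015]
s_LR [0.495 0.07  0.015]
s_SR [ 0.488 -0.014  0.015]
cadTL [0.633 0.107 0.018]
cadTR [ 0.618 -0.078  0.018]
cadBL [0.45  0.122 0.018]
cadBR [ 0.435 -0.064  0.018]
jar [ 0.33  -0.325  0.05 ]
cup [0.594 0.378 0.1  ]
cup2 [ 0.599 -0.381  0.05 ]
cam in tool [ 8.05057769e-02  7.04647766e-05 -1.62473713e-01] 
 [[-6.27228823e-04 -9.55900254e-01 -2.93690841e-01]
 [ 9.99999708e-01 -4.71337152e-04 -6.01575917e-04]
 [ 4.36619168e-04 -2.93691133e-01  9.55900271e-01]] 264.39433101177383 259.85254458720897 191.92644491639675
```

Emit:
{"fn": "play_rows", "kwargs": {
  "targets": [
    [0,0.028,0.0334,0,0,0,-0.036],
    [0,0.028,0.0334,0,0,0,-0.036],
    [0,0.028,0.0334,0,0,0,-0.036],
    [0,0.028,0.0334,0,0,0,-0.036],
    [0,0.028,0.0334,0,0,0,-0.036],
    [0,0.028,0.0334,0,0,0,-0.036],
    [0,0.028,0.0334,0,0,0,-0.036],
    [0,0.028,0.0334,0,0,0,-0.036],
    [0,0.028,0.0334,0,0,0,-0.036],
    [0,0.028,0.0334,0,0,0,-0.036],
    [0,0,0,0,0,0,0],
    [0,0,0,0,0,0,0]
  ]
}}

```text
time_s: 1.6
position: [0.5009, -0.2505, 0.2222]
tcp_rot: [[1.0, 0.003, -0.001], [0.003, -1.0, 0.0], [-0.001, -0.0, -1.0]]
force: [0.7, 0.3, 0.4]
opening: 1.002
```

Run:
```python
from h import *
import pickle
s=bot.read_state();c=bot.get_calibration('wrist');im=bot.capture('wrist')
print(s['position'],s['joint_positions'])
pickle.dump(c,open('w1.pkl','wb'));cv2.imwrite('w1raw.png',im);cv2.imwrite('pics/w1.png',cv2.resize(im,(800,600),interpolation=cv2.INTER_CUBIC))
```

```text
[ 0.50087031 -0.25047789  0.22219533] [-3.79839481e+01  2.52574258e+01  9.15189742e+01 -3.49672876e-02
  6.32714165e+01  5.18790275e+01]
```

View pics/w1.png

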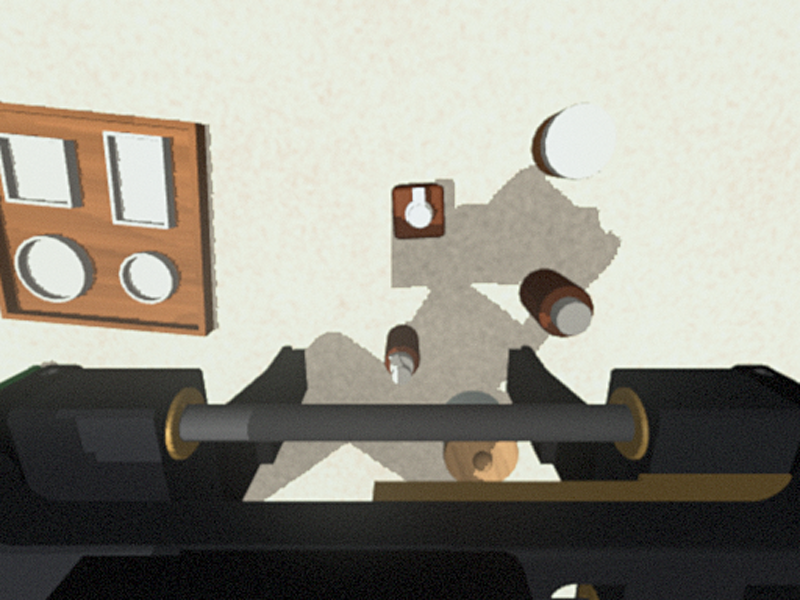

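Wrist view: the whole caddy is visible. Its seats are square (38,170), oblong (140,178), large round (52,268) and small round (149,277). The square pump is at (418,212) with its spout up in the picture. The small round pump is at (402,355). I'll enlarge these.

Run:
```python
from h import *
im=cv2.imread('w1raw.png')
a=cv2.resize(im[60:220,0:140],None,fx=3,fy=3,interpolation=cv2.INTER_CUBIC)
b=cv2.resize(im[105:265,245:365],None,fx=3,fy=3,interpolation=cv2.INTER_CUBIC)
cv2.imwrite('pics/w1c.png',np.hstack([a,b]))
```

```text
(no output)
```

View pics/w1c.png

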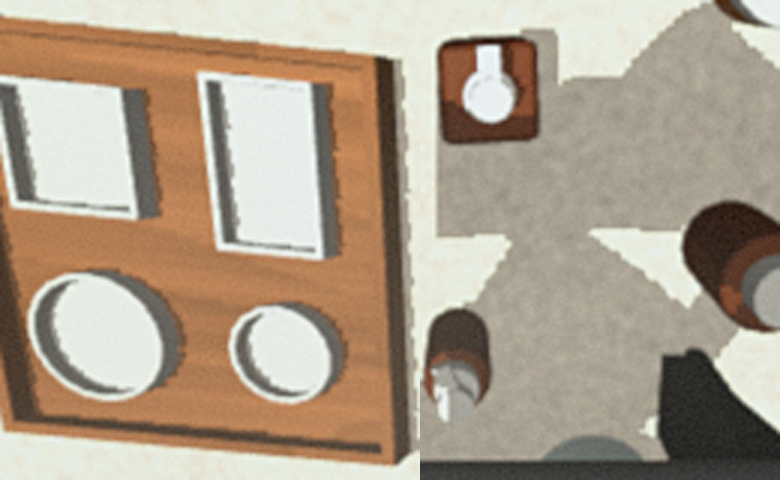

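Run:
```python
from h import *
import pickle
c=pickle.load(open('w1.pkl','rb'))
A=lambda x,y,z:ray(c,x/3,60+y/3,z)[:2]
B=lambda x,y,z:ray(c,245+(x-420)/3,105+y/3,z)[:2]
print('LR',A(97,335,.018),'SR',A(281,353,.018))
ob=[A(*p,.018) for p in[(197,73),(315,82),(326,258),(217,250)]];sq=[A(*p,.018) for p in[(-1,80),(129,88),(141,219),(8,208)]]
print('ob',np.mean(ob,0),np.round(ob,4).tolist(),'\nsq',np.mean(sq,0),np.round(sq,4).tolist())
M={'LR':A(97,335,.018),'SR':A(281,353,.018),'ob':np.mean(ob,0),'sq':np.mean(sq,0)}
C=np.mean(list(M.values()),0)
loc={'sq':(43,43),'ob':(43,-43),'LR':(-43,43),'SR':(-43,-43)}
z=sum(complex(*(M[k]-C))*complex(*loc[k]).conjugate() for k in M);a=np.angle(z);print('C',C,'yaw',np.degrees(a),'scale',abs(z)/(4*2*43**2)*1000)
for k in M:
    p=complex(*C)+complex(*loc[k])*1e-3*np.exp(1j*a);print(k,p.real.round(4),p.imag.round(4),(M[k]-[p.real,p.imag]).round(4))
q=[B(*p,.066) for p in[(441,40),(537,38),(538,138),(442,141)]];print('sqb',np.mean(q,0),np.round(q,4).tolist())
print('sq head',B(490,97,.09),'tip',B(489,45,.088))
print('SRb top',B(458,371,.056),'base',B(457,341,0),'head',B(462,385,.08),'tip',B(446,424,.078))
```

```text
LR [0.49786697 0.07217315] SR [ 0.48929299 -0.01323117]
ob [ 0.57371796 -0.02117992] [[0.6132, 0.0002], [0.6097, -0.0499], [0.5343, -0.0421], [0.5378, 0.0072]] 
sq [0.58131417 0.06333098] [[0.6102, 0.0861], [0.6071, 0.0309], [0.5516, 0.0387], [0.5564, 0.0976]]
C [0.53554802 0.02527326] yaw -5.573245011800036 scale 0.9866038972418704
LR 0.4969 0.0722 [ 0.0009 -0.0001]
SR 0.4886 -0.0133 [0.0007 0.0001]
ob 0.5742 -0.0217 [-0.0005  0.0005]
sq 0.5825 0.0639 [-0.0012 -0.0006]
sqb [ 0.55370977 -0.26021877] [[0.5727, -0.2412], [0.5736, -0.2784], [0.5349, -0.2799], [0.5336, -0.2414]]
sq head [ 0.55336184 -0.25970337] tip [ 0.57163701 -0.2591928 ]
SRb top [ 0.42798111 -0.24767187] base [ 0.41897932 -0.24667061] head [ 0.43274149 -0.24956587] tip [ 0.41322585 -0.24266901]
```

Positions agree to about 1 mm. I'll pick the square pump at (0.5537, -0.2602) with yaw of about 1.5°.

Emit:
{"fn": "play_rows", "kwargs": {
  "targets": [
    [0,0.0528,-0.0097,0,0,0,0.023],
    [0,0,0,-0.03,0,0,0],
    [0,0,0,-0.045,0,0,0],
    [0,0,0,-0.045,0,0,0],
    [0,0,0,-0.035,0,0,0],
    [0,0,0,-0.02,0,0,0],
    [0,0,0,-0.018,0,0,0],
    [0,0,0,0,0,0,0]
  ]
}}

```text
time_s: 2.65
position: [0.5528, -0.2605, 0.0282]
tcp_rot: [[1.0, 0.023, -0.002], [0.023, -1.0, 0.002], [-0.002, -0.002, -1.0]]
force: [-0.2, 0.4, 0.8]
opening: 0.997
```

Emit:
{"fn": "play_rows", "kwargs": {
  "targets": [
    [0,0.001,0,0.001,0,0,0],
    [1,0,0,0,0,0,0],
    [1,0,0,0,0,0,0],
    [1,0,0,0,0,0,0],
    [1,0,0,0,0,0,0],
    [1,0,0,0,0,0,0],
    [1,0,0,0,0,0,0]
  ]
}}

```text
time_s: 3.52
position: [0.555, -0.2601, 0.0305]
tcp_rot: [[1.0, 0.025, -0.0], [0.025, -1.0, 0.0], [-0.0, -0.0, -1.0]]
force: [-0.1, 0.6, 0.4]
opening: 0.459
```

Emit:
{"fn": "play_rows", "kwargs": {
  "targets": [
    [1,0,0,0.02,0,0,0],
    [1,0,0,0.03,0,0,0],
    [1,0,0.02,0.02,0,0,0],
    [1,0.0035,0.038,0,0,0,-0.0155],
    [1,0.0035,0.038,0,0,0,-0.0155],
    [1,0.0035,0.038,0,0,0,-0.0155],
    [1,0.0035,0.038,0,0,0,-0.0155],
    [1,0.0035,0.038,0,0,0,-0.0155],
    [1,0.0035,0.038,0,0,0,-0.0155],
    [1,0.0035,0.038,0,0,0,-0.0155],
    [1,0.0035,0.038,0,0,0,-0.0155],
    [1,0,0,0,0,0,0]
  ]
}}

```text
time_s: 5.03
position: [0.5832, 0.0663, 0.1018]
tcp_rot: [[0.995, -0.095, 0.001], [-0.095, -0.995, 0.0], [0.001, -0.0, -1.0]]
force: [-0.0, 0.0, -1.2]
opening: 0.459
```

Run:
```python
from h import *
s=bot.read_state();c=bot.get_calibration('wrist');im=bot.capture('wrist')
print(s['position'],s['tcp_rot'][:,0],s['opening'])
cv2.imwrite('pics/w2.png',cv2.resize(im,(800,600),interpolation=cv2.INTER_CUBIC))
```

```text
[0.58320979 0.06633106 0.10176089] [ 0.99547677 -0.09499528  0.00137753] 0.45921453489048997
```

View pics/w2.png

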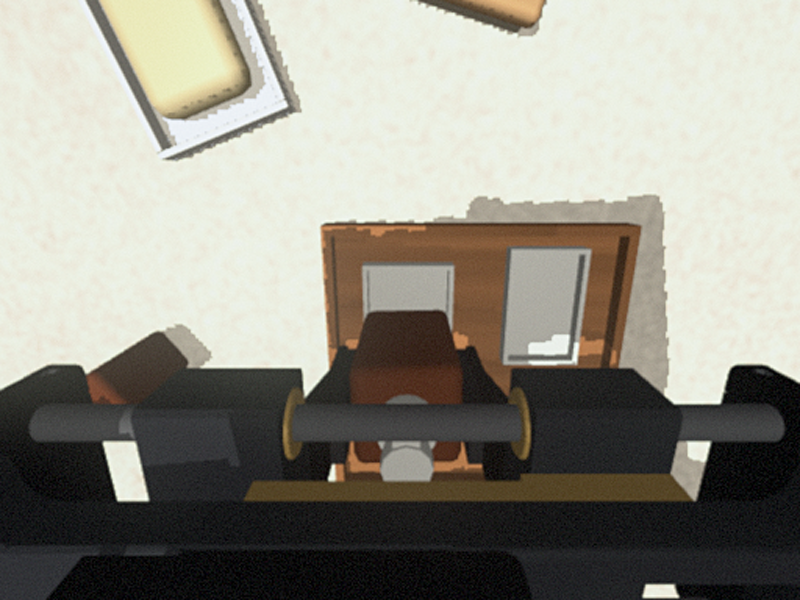

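The bottle is square over its seat, with bottle column 406 against seat column 409, which means a y correction of about -2 mm. Now lowering.

Emit:
{"fn": "play_rows", "kwargs": {
  "targets": [
    [1,-0.0005,-0.002,-0.02,0,0,0],
    [1,0,0,-0.02,0,0,0],
    [1,0,0,-0.01,0,0,0],
    [1,0,0,-0.006,0,0,0],
    [1,0,0,0,0,0,0]
  ]
}}

```text
time_s: 5.7
position: [0.5826, 0.0614, 0.0445]
tcp_rot: [[0.995, -0.099, -0.0], [-0.099, -0.995, -0.0], [-0.0, 0.0, -1.0]]
force: [1.1, 0.2, -0.7]
opening: 0.458
```

Emit:
{"fn": "play_rows", "kwargs": {
  "targets": [
    [1,0,0.001,-0.003,0,0,0],
    [1,0,0,-0.002,0,0,0],
    [1,0,0,0,0,0,0]
  ]
}}

```text
time_s: 6.08
position: [0.5826, 0.0629, 0.0396]
tcp_rot: [[0.995, -0.099, 0.0], [-0.099, -0.995, -0.0], [0.0, 0.0, -1.0]]
force: [-0.2, -1.1, -1.3]
opening: 0.46
```

Emit:
{"fn": "play_rows", "kwargs": {
  "targets": [
    [1,0,0,-0.001,0,0,0],
    [1,0,0,0,0,0,0]
  ]
}}

```text
time_s: 6.32
position: [0.5827, 0.0629, 0.0395]
tcp_rot: [[0.995, -0.099, 0.001], [-0.099, -0.995, -0.0], [0.001, 0.0, -1.0]]
force: [-1.0, 0.1, 5.2]
opening: 0.457
```

Emit:
{"fn": "play_rows", "kwargs": {
  "targets": [
    [0.35,0,0,0,0,0,0],
    [0.35,0,0,0,0,0,0],
    [0.35,0,0,0.03,0,0,0],
    [0.35,0,0,0.05,0,0,0],
    [0.35,-0.02,-0.02,0.05,0,0,0.014],
    [0.2,-0.03,-0.045,0.05,0,0,0.014],
    [0,-0.03,-0.05,0,0,0,0.014],
    [0,-0.03,-0.05,0,0,0,0.014],
    [0,-0.03,-0.05,0,0,0,0.014],
    [0,-0.03,-0.05,0,0,0,0.014],
    [0,-0.03,-0.045,0,0,0,0.014],
    [0,0,0,0,0,0,0]
  ]
}}

```text
time_s: 7.82
position: [0.3857, -0.2435, 0.211]
tcp_rot: [[1.0, -0.008, 0.0], [-0.008, -1.0, -0.001], [0.0, 0.001, -1.0]]
force: [-1.1, 1.0, -0.9]
opening: 1.002
```

Run:
```python
from h import *
import pickle
s=bot.read_state();c=bot.get_calibration('wrist');im=bot.capture('wrist')
print(s['position'],s['tcp_rot'][:,0],s['opening'])
pickle.dump(c,open('w3.pkl','wb'));cv2.imwrite('w3raw.png',im)
p=proj(c,[.424,-.247,.06]);print(p)
a=im[60:220,0:140]
u,v=p.astype(int);b=im[max(v-80,0):max(v-80,0)+160,u-60:u+60];print(u-60,max(v-80,0))
cv2.imwrite('pics/w3.png',np.hstack([cv2.resize(x,None,fx=3,fy=3,interpolation=cv2.INTER_CUBIC) for x in (a,b)]))
```

```text
[ 0.38566293 -0.2434983   0.21096066] [ 9.99971241e-01 -7.58290754e-03  1.25595605e-04] 1.0015960954855507
[262.39702465 148.08686831]
202 68
```

View pics/w3.png

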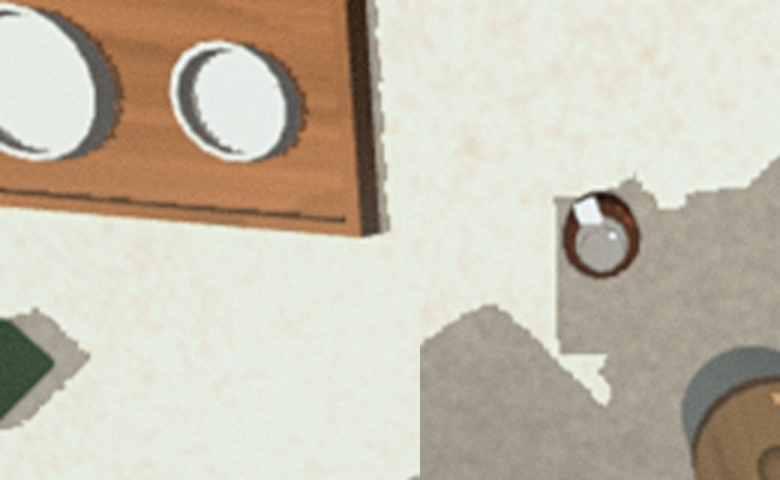

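The small round pump's head is at (602,243). Its spout goes up-left to (585,203), and the body centre is at about (602,236).

Run:
```python
from h import *
import pickle
c=pickle.load(open('w3.pkl','rb'))
B=lambda x,y,z:ray(c,202+(x-420)/3,68+y/3,z)[:2]
h=B(602,243,.08);t=B(585,203,.078);print('body',B(602,237,.056),'head',h,'tip',t,np.degrees(np.arctan2(*(t-h)[::-1])))
A=lambda x,y,z:ray(c,x/3,60+y/3,z)[:2]
print('SRseat',A(235,102,.018))
print(bot.read_state()['position'])
```

```text
body [ 0.4247502  -0.24736457] head [ 0.42568496 -0.2471144 ] tip [ 0.44003773 -0.24099221] 23.10074040808475
SRseat [ 0.48824583 -0.01541014]
[ 0.38632901 -0.24165619  0.21087364]
```

Emit:
{"fn": "play_rows", "kwargs": {
  "targets": [
    [0,0.02,-0.0025,0,0,0,0.137],
    [0,0.019,-0.0025,0,0,0,0.137],
    [0,0,0,-0.03,0,0,0.137],
    [0,0,0,-0.045,0,0,0],
    [0,0,0,-0.045,0,0,0],
    [0,0,0,-0.03,0,0,0],
    [0,0,0,-0.02,0,0,0],
    [0,0,0,-0.012,0,0,0],
    [0,0,0,0,0,0,0]
  ]
}}

```text
time_s: 9.0
position: [0.4263, -0.2442, 0.0284]
tcp_rot: [[0.917, 0.4, -0.001], [0.4, -0.917, 0.001], [-0.001, -0.002, -1.0]]
force: [0.5, 0.3, 0.7]
opening: 1.001
```

Run:
```python
from h import *
l=[]
for i in range(4):
    s=bot.read_state();l.append(s['position']);bot.capture('wrist')
print(np.mean(l,0),np.std(l,0),s['tcp_rot'][:,0])
```

```text
[ 0.42656127 -0.24492194  0.02914802] [0.00019103 0.00047044 0.0005009 ] [9.17006078e-01 3.98872646e-01 6.82021395e-04]
```

Emit:
{"fn": "play_rows", "kwargs": {
  "targets": [
    [0,-0.0015,-0.0022,-0.002,0,0,0],
    [1,0,0,0,0,0,0],
    [1,0,0,0,0,0,0],
    [1,0,0,0,0,0,0],
    [1,0,0,0,0,0,0],
    [1,0,0,0,0,0,0],
    [1,0,0,0,0,0,0],
    [1,0,0,0,0,0,0]
  ]
}}

```text
time_s: 10.2
position: [0.4245, -0.2475, 0.0269]
tcp_rot: [[0.917, 0.398, -0.0], [0.398, -0.917, 0.0], [-0.0, -0.0, -1.0]]
force: [0.4, 0.3, 0.7]
opening: 0.36
```

```bash
cat >> h.py <<'E'
def pose(n=4):
    l=[]
    for i in range(n):
        s=bot.read_state();l.append(s['position']);bot.capture('wrist')
    x=s['tcp_rot'][:,0];print(s['time_s'],np.mean(l,0).round(4),'yaw',np.degrees(np.arctan2(x[1],x[0])).round(1),s['force'].round(1),s['opening'])
E
python3 -c "from h import *;pose()"
```

```text
10.35 [ 0.4245 -0.2475  0.0269] yaw 23.5 [ 0.1  0.  -0.8] 0.3622847576465774
```

Emit:
{"fn": "play_rows", "kwargs": {
  "targets": [
    [1,0,0,0.02,0,0,0],
    [1,0,0,0.03,0,0,0],
    [1,0.004,0.0133,0.02,0,0,0],
    [1,0.012,0.044,0,0,0,0],
    [1,0.012,0.044,0,0,0,0],
    [1,0.012,0.044,0,0,0,0],
    [1,0.012,0.044,0,0,0,0],
    [1,0.012,0.044,0,0,0,0],
    [1,0,0,0,0,0,0],
    [1,0,0,0,0,0,0]
  ]
}}

```text
time_s: 11.65
position: [0.4884, -0.0144, 0.0969]
tcp_rot: [[0.917, 0.399, -0.0], [0.399, -0.917, -0.0], [-0.0, 0.0, -1.0]]
force: [1.1, -0.3, -0.6]
opening: 0.361
```

```bash
python3 -c "
from h import *
pose()
im=bot.capture('wrist');cv2.imwrite('pics/w4.png',cv2.resize(im,(800,600),interpolation=cv2.INTER_CUBIC))
im=bot.capture('side');cv2.imwrite('side4.png',im)"
```

```text
11.8 [ 0.4884 -0.015   0.0969] yaw 23.4 [-0.   0.3 -0. ] 0.35998128246085975
```

View pics/w4.png

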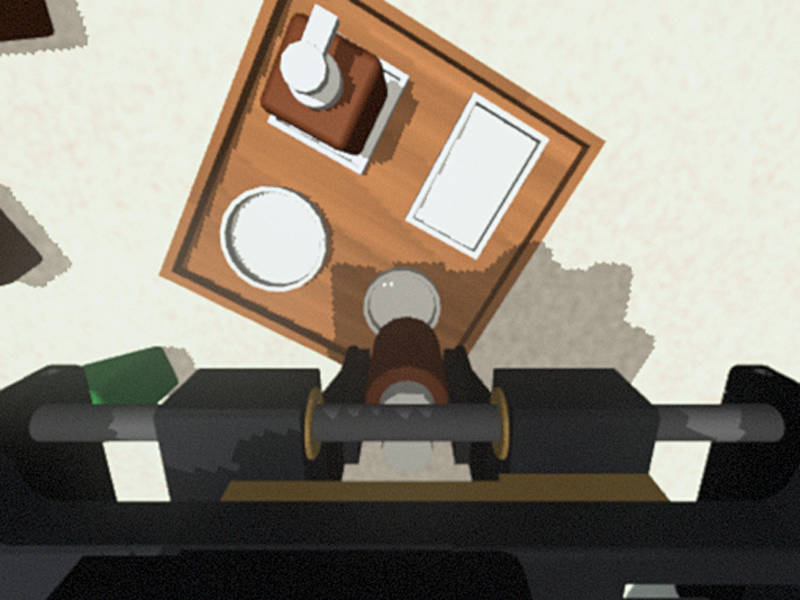

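Square pump is seated. The seat rings read: large round (274.5,238.5), small round (402,304), with oblong corners (477,93), (550,134), (477,260), (406,219). I'll use them to refine the seat positions.

Run:
```python
from h import *
c=bot.get_calibration('wrist');k=.64
A=lambda x,y:ray(c,x*k,y*k,.018)[:2]
M={'LR':A(274.5,238.5),'SR':A(402,304),'ob':np.mean([A(*p) for p in[(477,93),(550,134),(477,260),(406,219)]],0)}
loc={'ob':(43,-43),'LR':(-43,43),'SR':(-43,-43)}
C=np.mean(list(M.values()),0);L=np.mean(list(loc.values()),0)
z=sum(complex(*(M[k]-C))*complex(*(loc[k]-L)).conjugate() for k in M);a=np.angle(z);print('yaw',np.degrees(a))
for k in loc:
    p=complex(*C)+complex(*(loc[k]-L))*1e-3*np.exp(1j*a);print(k,np.round([p.real,p.imag],4),M[k].round(4))
```

```text
yaw -5.757666553174995
ob [ 0.5755 -0.0208] [ 0.5748 -0.0209]
LR [0.4985 0.0734] [0.4982 0.0728]
SR [ 0.4899 -0.0121] [ 0.4908 -0.0114]
```

Emit:
{"fn": "play_rows", "kwargs": {
  "targets": [
    [1,0.001,0.002,-0.01,0,0,0],
    [1,0,0,-0.025,0,0,0],
    [1,0,0,-0.015,0,0,0],
    [1,0,0,-0.006,0,0,0],
    [1,0,0,-0.003,0,0,0],
    [1,0,0,-0.001,0,0,0],
    [1,0,0,-0.001,0,0,0],
    [1,0,0,0,0,0,0]
  ]
}}

```text
time_s: 12.95
position: [0.4898, -0.0123, 0.0363]
tcp_rot: [[0.917, 0.399, 0.001], [0.399, -0.917, -0.0], [0.001, 0.0, -1.0]]
force: [0.6, -1.0, -1.2]
opening: 0.358
```

Emit:
{"fn": "play_rows", "kwargs": {
  "targets": [
    [1,0,0,-0.001,0,0,0],
    [1,0,0,0,0,0,0]
  ]
}}

```text
time_s: 13.2
position: [0.4899, -0.0123, 0.0359]
tcp_rot: [[0.917, 0.399, 0.001], [0.399, -0.917, -0.0], [0.001, 0.001, -1.0]]
force: [-1.1, 0.3, 5.4]
opening: 0.358
```

Emit:
{"fn": "play_rows", "kwargs": {
  "targets": [
    [0.4,0,0,0,0,0,0],
    [0.4,0,0,0,0,0,0],
    [0.4,0,0,0.03,0,0,0],
    [0.4,0,0,0.05,0,0,0],
    [0.4,0,0,0.055,0,0,0],
    [0,-0.005,0.03,0.05,0,0,-0.069],
    [0,-0.007,0.055,0,0,0,-0.068],
    [0,-0.007,0.055,0,0,0,-0.068],
    [0,-0.007,0.055,0,0,0,-0.068],
    [0,-0.007,0.055,0,0,0,-0.068],
    [0,-0.007,0.052,0,0,0,-0.068],
    [0,0,0,0,0,0,0]
  ]
}}

```text
time_s: 14.7
position: [0.4485, 0.2928, 0.2197]
tcp_rot: [[1.0, 0.006, 0.0], [0.006, -1.0, 0.001], [0.0, -0.001, -1.0]]
force: [0.1, -0.4, 0.3]
opening: 0.999
```

Run:
```python
from h import *
import pickle
pose(2);c=bot.get_calibration('wrist');im=bot.capture('wrist')
pickle.dump(c,open('w5.pkl','wb'));cv2.imwrite('pics/w5.png',cv2.resize(im,(800,600),interpolation=cv2.INTER_CUBIC))
```

```text
14.75 [0.4486 0.2918 0.2197] yaw 0.3 [-0.8 -0.3  0.6] 1.0023115888363328
```

View pics/w5.png

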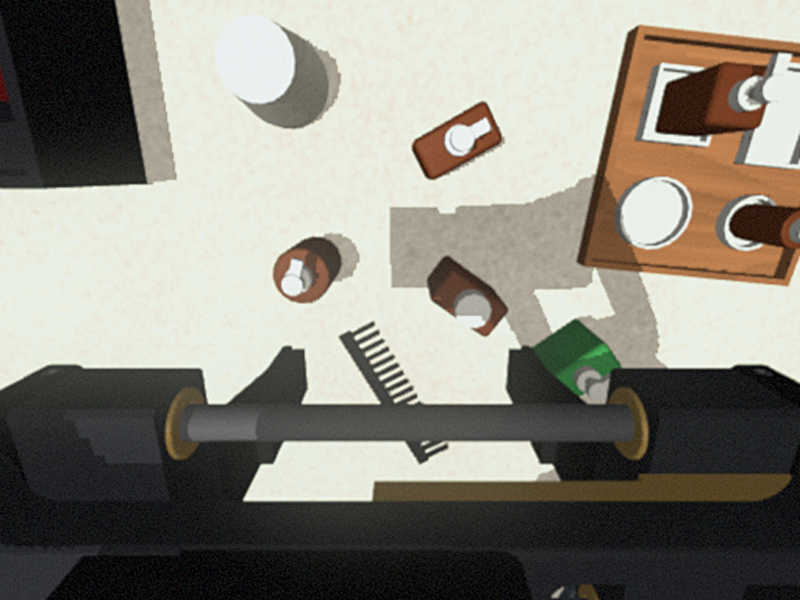

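Oblong pump's head is at (460,139) with its spout right and slightly up. Large round pump's head is at (293,283) with its spout up. Taking one enlarged crop.

Run:
```python
from h import *
im=cv2.resize(cv2.imread('pics/w5.png'),(512,384),interpolation=cv2.INTER_AREA)
a=im[55:125,255:330];b=im[145:215,165:240]
cv2.imwrite('pics/w5c.png',np.hstack([cv2.resize(x,None,fx=5,fy=5,interpolation=cv2.INTER_CUBIC) for x in (a,b)]))
```

```text
(no output)
```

View pics/w5c.png

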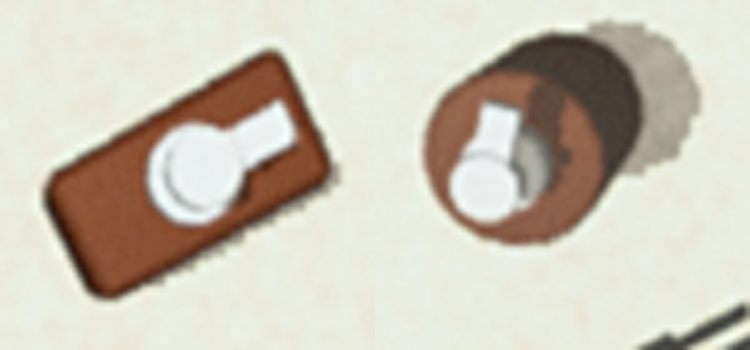

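Run:
```python
from h import *
import pickle
c=pickle.load(open('w5.pkl','rb'))
A=lambda x,y,z:ray(c,255+x/5,55+y/5,z)[:2]
B=lambda x,y,z:ray(c,165+x/5,145+y/5,z)[:2]
ang=lambda d:np.degrees(np.arctan2(d[1],d[0])).round(1)
q=[A(*p,.066) for p in[(40,184),(275,44),(337,177),(98,303)]]
print('obl',np.mean(q,0),ang(q[1]-q[0]),ang(q[2]-q[3]),ang(q[3]-q[0]),'len',np.linalg.norm(q[1]-q[0]),np.linalg.norm(q[3]-q[0]))
h=A(203,168,.09);t=A(290,122,.088);print(h,t,ang(t-h))
h=B(109,187,.09);t=B(125,105,.088);print('LR',B(139,158,.066),h,t,ang(t-h))
```

```text
obl [0.55077343 0.25350293] -60.7 -62.8 -152.2 len 0.05847705375103235 0.02890661147487319
[0.55125434 0.25289003] [0.56027924 0.23511169] -63.1
LR [0.45179612 0.37188365] [0.45088425 0.37300034] [0.46951989 0.36844049] -13.7
```

Emit:
{"fn": "play_rows", "kwargs": {
  "targets": [
    [0,0.001,0.04,0,0,0,0],
    [0,0.002,0.04,0,0,0,0],
    [0,0,0,-0.03,0,0,0],
    [0,0,0,-0.045,0,0,0],
    [0,0,0,-0.045,0,0,0],
    [0,0,0,-0.035,0,0,0],
    [0,0,0,-0.02,0,0,0],
    [0,0,0,-0.0155,0,0,0],
    [0,0,0,0,0,0,0]
  ]
}}

```text
time_s: 15.98
position: [0.4525, 0.3684, 0.0286]
tcp_rot: [[1.0, -0.001, -0.002], [-0.001, -1.0, -0.001], [-0.002, 0.001, -1.0]]
force: [-0.4, -0.4, 1.2]
opening: 1.001
```

```bash
python3 -c "from h import *;pose()"
```

```text
16.125 [0.4531 0.3691 0.0296] yaw 0.0 [ 0.6 -0.7 -0.1] 1.0001368587031765
```

Emit:
{"fn": "play_rows", "kwargs": {
  "targets": [
    [0,-0.0015,0.003,0,0,0,0],
    [1,0,0,0,0,0,0],
    [1,0,0,0,0,0,0],
    [1,0,0,0,0,0,0],
    [1,0,0,0,0,0,0],
    [1,0,0,0,0,0,0],
    [1,0,0,0,0,0,0]
  ]
}}

```text
time_s: 17.05
position: [0.4511, 0.3727, 0.0294]
tcp_rot: [[1.0, 0.001, -0.0], [0.001, -1.0, 0.0], [-0.0, -0.0, -1.0]]
force: [0.2, -0.4, 0.3]
opening: 0.52
```

```bash
python3 -c "from h import *;pose()"
```

```text
17.2 [0.4511 0.3727 0.0294] yaw 0.0 [0.3 0.7 0.2] 0.5235183891377005
```

Emit:
{"fn": "play_rows", "kwargs": {
  "targets": [
    [1,0,0,0.02,0,0,0],
    [1,0,0,0.035,0,0,0],
    [1,0,0,0.04,0,0,0],
    [1,0,0,0.025,0,0,0],
    [1,0.005,-0.03,0,0,0,0],
    [1,0.007,-0.045,0,0,0,0],
    [1,0.007,-0.045,0,0,0,0],
    [1,0.007,-0.045,0,0,0,0],
    [1,0.007,-0.045,0,0,0,0],
    [1,0.007,-0.045,0,0,0,0],
    [1,0.007,-0.045,0,0,0,0],
    [1,0,0,0,0,0,0]
  ]
}}

```text
time_s: 18.75
position: [0.4989, 0.0699, 0.1494]
tcp_rot: [[1.0, -0.004, 0.001], [-0.004, -1.0, -0.001], [0.001, 0.001, -1.0]]
force: [-0.8, 0.3, -1.7]
opening: 0.525
```

```bash
python3 -c "
from h import *
pose()
im=bot.capture('wrist');cv2.imwrite('pics/w6.png',cv2.resize(im,(800,600),interpolation=cv2.INTER_CUBIC))"
```

```text
18.9 [0.498  0.0718 0.1493] yaw 0.0 [ 0.9  0.7 -2.1] 0.5246886049676925
```

View pics/w6.png

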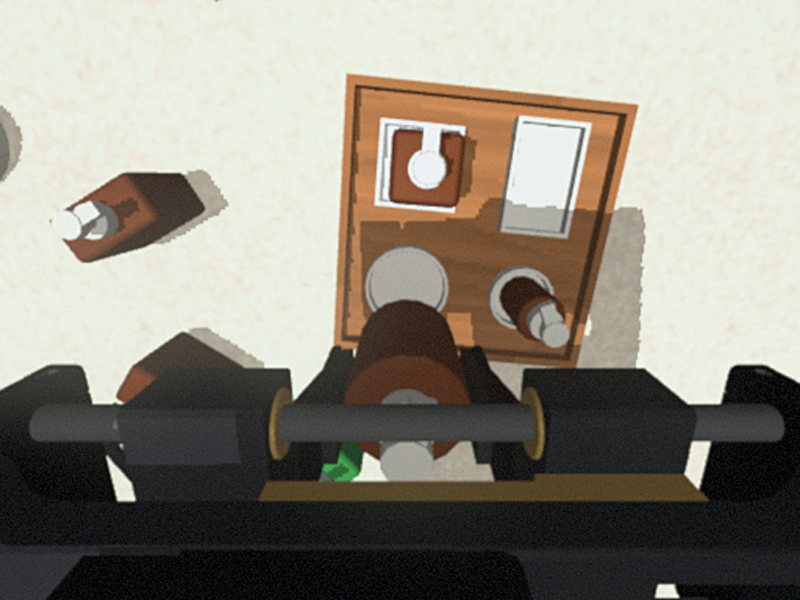

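The large round bottle is centred on its seat (columns 406 and 406). Square and small round are both seated. Lowering.

Emit:
{"fn": "play_rows", "kwargs": {
  "targets": [
    [1,0,0.0005,-0.03,0,0,0],
    [1,0,0,-0.035,0,0,0],
    [1,0,0,-0.025,0,0,0],
    [1,0,0,-0.01,0,0,0],
    [1,0,0,-0.006,0,0,0],
    [1,0,0,-0.003,0,0,0],
    [1,0,0,-0.001,0,0,0],
    [1,0,0,0,0,0,0]
  ]
}}

```text
time_s: 20.0
position: [0.4984, 0.0732, 0.04]
tcp_rot: [[1.0, 0.001, 0.001], [0.001, -1.0, -0.0], [0.001, 0.0, -1.0]]
force: [-0.5, -0.6, -0.9]
opening: 0.521
```

Emit:
{"fn": "play_rows", "kwargs": {
  "targets": [
    [1,0,0,-0.001,0,0,0],
    [1,0,0,-0.001,0,0,0],
    [1,0,0,0,0,0,0]
  ]
}}

```text
time_s: 20.38
position: [0.4984, 0.0731, 0.0384]
tcp_rot: [[1.0, 0.001, 0.001], [0.001, -1.0, -0.0], [0.001, 0.0, -1.0]]
force: [-0.5, 0.3, 5.7]
opening: 0.522
```

Emit:
{"fn": "play_rows", "kwargs": {
  "targets": [
    [0.3,0,0,0,0,0,0],
    [0.3,0,0,0,0,0,0],
    [0.3,0,0,0.03,0,0,0],
    [0.3,0,0,0.05,0,0,0],
    [0.3,0,0,0.055,0,0,0.12],
    [0,0.004,0.02,0.045,0,0,0.16],
    [0,0.008,0.026,0,0,0,0.16],
    [0,0.008,0.026,0,0,0,0.16],
    [0,0.008,0.027,0,0,0,0.16],
    [0,0.008,0.027,0,0,0,0.16],
    [0,0.008,0.027,0,0,0,0.16],
    [0,0.008,0.027,0,0,0,0.16]
  ]
}}

```text
time_s: 21.88
position: [0.55, 0.254, 0.2171]
tcp_rot: [[0.319, 0.948, -0.001], [0.948, -0.319, -0.0], [-0.0, -0.001, -1.0]]
force: [1.2, 0.2, 0.6]
opening: 1.0
```

Emit:
{"fn": "play_rows", "kwargs": {
  "targets": [
    [0,0,0,0,0,0,0.16],
    [0,0,0,0,0,0,0.16],
    [0,0,0,0,0,0,0.16],
    [0,0,0,0,0,0,0.17],
    [0,0,0,0,0,0,0.17],
    [0,0,0,0,0,0,0]
  ]
}}

```text
time_s: 22.62
position: [0.5498, 0.2531, 0.2171]
tcp_rot: [[-0.469, 0.883, -0.001], [0.883, 0.469, -0.0], [0.0, -0.001, -1.0]]
force: [0.2, -0.1, 0.9]
opening: 1.002
```

```bash
python3 -c "from h import *;pose()"
```

```text
22.775 [0.5499 0.2532 0.2172] yaw 117.9 [-0.1 -0.5 -0.2] 1.0003055686005444
```

Emit:
{"fn": "play_rows", "kwargs": {
  "targets": [
    [0,0.001,0,-0.03,0,0,0],
    [0,0,0,-0.045,0,0,0],
    [0,0,0,-0.045,0,0,0],
    [0,0,0,-0.035,0,0,0],
    [0,0,0,-0.02,0,0,0],
    [0,0,0,-0.013,0,0,0],
    [0,0,0,0,0,0,0]
  ]
}}

```text
time_s: 23.7
position: [0.5507, 0.2531, 0.0288]
tcp_rot: [[-0.47, 0.883, -0.001], [0.883, 0.47, -0.0], [0.0, -0.001, -1.0]]
force: [-0.1, -0.3, 0.2]
opening: 0.997
```

```bash
python3 -c "from h import *;pose()"
```

```text
23.85 [0.5514 0.2533 0.0298] yaw 118.1 [-0.6 -0.  -0.1] 0.9980359461282663
```

Emit:
{"fn": "play_rows", "kwargs": {
  "targets": [
    [1,0,0,-0.0005,0,0,0],
    [1,0,0,0,0,0,0],
    [1,0,0,0,0,0,0],
    [1,0,0,0,0,0,0],
    [1,0,0,0,0,0,0],
    [1,0,0,0,0,0,0],
    [1,0,0,0,0,0,0]
  ]
}}

```text
time_s: 24.78
position: [0.5512, 0.2533, 0.029]
tcp_rot: [[-0.471, 0.882, 0.0], [0.882, 0.471, 0.0], [-0.0, 0.0, -1.0]]
force: [0.0, 0.4, 0.2]
opening: 0.36
```

```bash
python3 -c "from h import *;pose()"
```

```text
24.925 [0.5512 0.2533 0.029 ] yaw 118.1 [ 0.4  1.3 -0.4] 0.3654942750410019
```

Emit:
{"fn": "play_rows", "kwargs": {
  "targets": [
    [1,0,0,0.02,0,0,0],
    [1,0,0,0.035,0,0,0],
    [1,0,0,0.045,0,0,0],
    [1,0,0,0.03,0,0,0],
    [1,0.0034,-0.0392,0,0,0,0.14],
    [1,0.0034,-0.0392,0,0,0,0.14],
    [1,0.0034,-0.0392,0,0,0,0.14],
    [1,0.0034,-0.0392,0,0,0,0.14],
    [1,0.0034,-0.0392,0,0,0,0.14],
    [1,0.0034,-0.0392,0,0,0,0.14],
    [1,0.0034,-0.0393,0,0,0,0.141],
    [1,0,0,0,0,0,0]
  ]
}}

```text
time_s: 26.48
position: [0.5751, -0.024, 0.1588]
tcp_rot: [[-0.995, 0.104, 0.0], [0.104, 0.995, -0.001], [-0.0, -0.001, -1.0]]
force: [0.5, 0.3, -1.0]
opening: 0.363
```

```bash
python3 -c "
from h import *
pose()
im=bot.capture('wrist');cv2.imwrite('pics/w7.png',cv2.resize(im,(800,600),interpolation=cv2.INTER_CUBIC))"
```

```text
26.625 [ 0.5745 -0.0221  0.1587] yaw 174.2 [ 0.4  0.3 -0.3] 0.3669240573602499
```

View pics/w7.png

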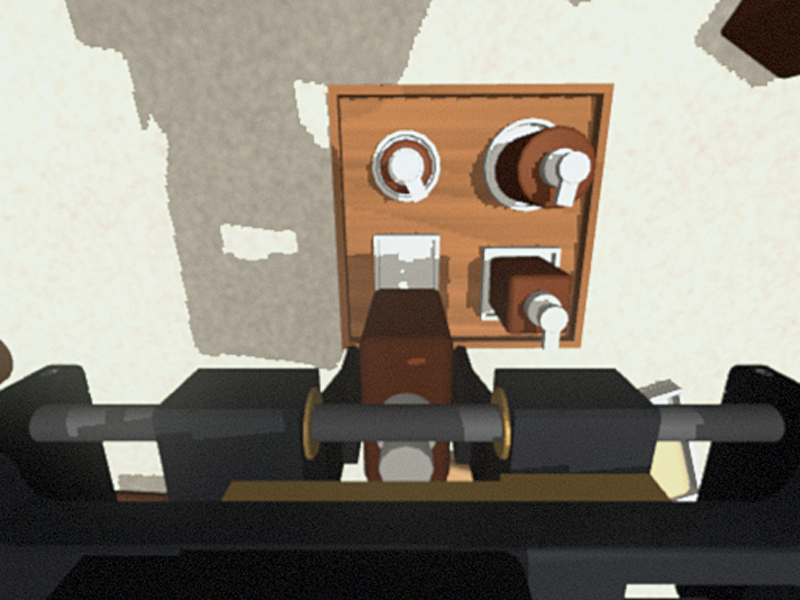

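All three placed bottles sit in their seats. The oblong bottle (column 405) is aligned with its seat (406). Lowering.

Emit:
{"fn": "play_rows", "kwargs": {
  "targets": [
    [1,0.0005,0.0005,-0.03,0,0,0],
    [1,0,0,-0.04,0,0,0],
    [1,0,0,-0.025,0,0,0],
    [1,0,0,-0.012,0,0,0],
    [1,0,0,-0.006,0,0,0],
    [1,0,0,-0.003,0,0,0],
    [1,0,0,-0.002,0,0,0],
    [1,0,0,-0.001,0,0,0],
    [1,0,0,-0.001,0,0,0],
    [1,0,0,0,0,0,0]
  ]
}}

```text
time_s: 27.98
position: [0.5754, -0.0208, 0.0391]
tcp_rot: [[-0.995, 0.1, 0.0], [0.1, 0.995, -0.0], [-0.0, -0.0, -1.0]]
force: [0.1, 0.8, -1.6]
opening: 0.365
```

Emit:
{"fn": "play_rows", "kwargs": {
  "targets": [
    [1,0,0,-0.001,0,0,0],
    [1,0,0,-0.0005,0,0,0],
    [1,0,0,0,0,0,0]
  ]
}}

```text
time_s: 28.35
position: [0.5755, -0.0208, 0.0379]
tcp_rot: [[-0.995, 0.1, 0.0], [0.1, 0.995, -0.0], [-0.0, -0.0, -1.0]]
force: [-1.0, -0.9, 3.1]
opening: 0.367
```

Emit:
{"fn": "play_rows", "kwargs": {
  "targets": [
    [0.42,0,0,0,0,0,0],
    [0.42,0,0,0,0,0,0],
    [0.42,0,0,0.03,0,0,0],
    [0.42,0,0,0.05,0,0,0],
    [0.42,0,0,0.05,0,0,0],
    [0.2,0.01,-0.02,0.05,0,0,0],
    [0,0.015,-0.05,0,0,0,0],
    [0,0.015,-0.05,0,0,0,0],
    [0,0,-0.05,0,0,0,0],
    [0,0,-0.05,0,0,0,0],
    [0,0,0,0,0,0,0],
    [0,0,0,0,0,0,0]
  ]
}}

```text
time_s: 29.85
position: [0.6149, -0.2403, 0.2169]
tcp_rot: [[-0.995, 0.1, -0.001], [0.1, 0.995, 0.001], [0.001, 0.001, -1.0]]
force: [-0.2, 0.5, -0.2]
opening: 0.994
```

```bash
python3 -c "
from h import *
pose(1)
a=bot.capture('top');b=bot.capture('side')
cv2.imwrite('pics/f.png',np.hstack([cv2.resize(a[130:240,110:300],(400,232),interpolation=cv2.INTER_CUBIC),cv2.resize(b[170:340,160:340],(400,378),interpolation=cv2.INTER_CUBIC)[:378]][:1]) if 0 else np.vstack([cv2.resize(a[130:250,110:410],(750,300)),cv2.resize(b[100:340,160:340],(225,300)).repeat(1,0) if 0 else np.hstack([cv2.resize(b[170:290,170:320],(375,300),interpolation=cv2.INTER_CUBIC),cv2.resize(b,(375,300))])]))"
```

```text
29.85 [ 0.6149 -0.2403  0.2169] yaw 174.2 [-0.2  0.5 -0.2] 0.9937209987134384
```

View pics/f.png

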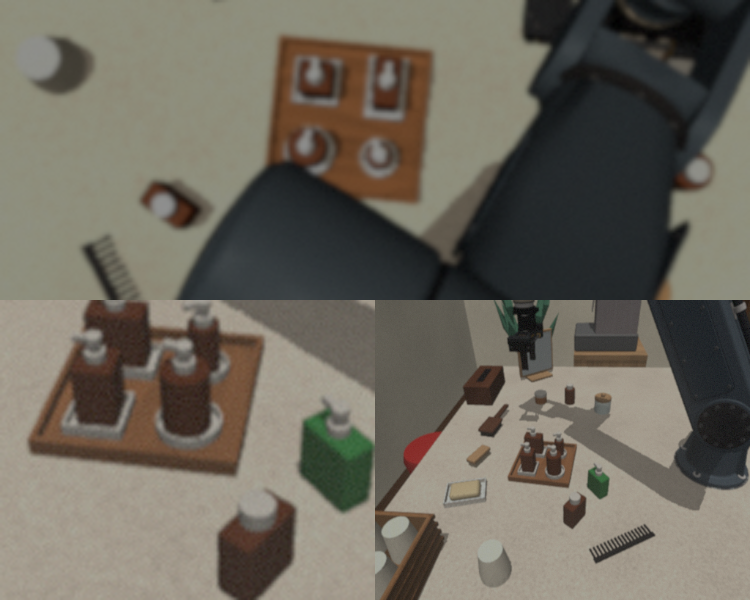

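All four bottles stand upright in their seats. The caps and the green bottle look undisturbed and the arm is clear. Handing in.

```bash
python3 -c "
from rig import bot
print(bot.hand_in())"
```

```text
the job is handed in; nothing more can be done
None
```

All four pump bottles are back in the caddy, each in the seat of its own shape and size, and the job is handed in. The robot's clock read about 30 s at hand-in, and the hand-in gives no verdict.

- **Placing:** each bottle was lowered until the wrist force showed it touching the seat floor (3–6 N). That happened about 9 mm above its pick height, which matches the seat floor. It was then released at rest.
- **Last checks:** the final top and side pictures show all four upright inside their rims, and the gripper is clear of everything.
- **Look-alikes:** I never touched the two screw-capped bottles or the green bottle. They look to be where they were, but I checked this by eye and did not measure it.
- **Disagreements:** two things differed along the way. TCP readings scattered by 1–2 mm, so I averaged them for most of the placings, and seat positions from different pictures agreed to about 2 mm. My first reading of the small round bottle's spout direction was wrong, and I corrected it from a closer picture before gripping.
- **Departure from the advice:** I gripped the large round bottle about 14° off the advised direction to keep the gripper away from a box nearby. The spout still cleared the fingers.

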